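Latch an LED driver into the spring-contact test jig

TASK

Put the white LED driver into the test jig for its test: lay it flat across the open front of the jig's bed, then push it in under the red catch, so that its edge lifts the catch, and on against the two sprung contact pins until the catch has dropped behind it. Let go, so that the catch alone holds it pressed against the contacts. Push gently, by feel, only as hard as the catch needs to drop; do not ram the contacts, and leave the pliers and side cutter where they are.

Things in the scene. Friction and masses are not known exactly. Their poses are not given: they have to be found in the camera images.
- jig: Test jig fixed on the desk: aluminium bed plate 230 x 150 x 12 mm. Origin on its underside, 95 mm behind the open front edge; bed top at local z = 12 mm. Local +x = the way a driver is pushed in, z up. The driver lies with its length along local y between low black guides (9 mm high, inner faces at local y = +-62 mm, from the front edge to local x = +20 mm).
- entry (a point): Point over the front of the bed, 62 mm before the jig's origin: a driver laid flat with its centre here lies between the guides, clear of the hooks for every setting of the head. The grey head behind (it carries pins and red catch) was clamped by hand anywhere within +-15 mm along the bed; this offset h is NOT measured: find it by feel (or sight).
- catch_nominal (a point): Fixed point on the bed's centre line, 5 mm past the jig's origin, at the height of the hooks' lowest edge (12 mm over the bed; driver 26 mm high). The hooks' inner faces, which hold the driver's rear face, are h (-15..+15 mm, unknown) past it. The 70 g catch drops when that rear face is about 2 mm past the hooks.
- hooks_nominal (a point): Fixed point on the centre line where, for h = 0, the hooks' 37 degree ramps begin, 30 mm over the bed. The two hooks (12 mm wide) are at y = +-47 mm, on red arms that arch over the driver's ends (top 37 mm over the bed, 57 when lifted) to a hinge 70 mm past the hooks' faces. The driver's front edge on the ramps lifts the catch; this takes about 1 to 2 N.
- pins_nominal (a point): Fixed point midway between the two brass pin tips for h = 0 (really h further): tips 11 mm thick at y = +-34 mm, 50 mm long, free gap of 55 mm between for a finger. One spring bears both: 3 N at first touch + 1 N per mm. The catch drops at about 6 mm (8 to 10 N); they bottom hard at 11 mm (14 N). Push 11 to 12 N, never over 18 N.
- spring_nominal (a point): Fixed point at the front face of the grey head's housing for h = 0 (really h further); housing 34 mm high over the bed, 112 mm wide, 26 mm deep. When the driver is let go the spring sets it back 2 to 5 mm against the hooks and holds it there with about 7 N (so open the fingers 12 mm or more on each side before lifting them away); if the catch has not dropped, the spring pushes it out again.
- rail: Steel rails fixed on the rear of the jig's bed, on which the grey head with contacts and catch is clamped. Origin above the jig's origin, on the bed's surface; axes as the jig's. It does not tell where the head is.
- catch (a joint): Hinge angle of the red catch, rad: 0 = hanging down (as at the start, and again once it has dropped behind the driver), about 0.2 while its hooks ride on the driver's top, at most 0.6.
- driver_mid (a point): Centre (half-way up) of the white LED driver, a loose box 118 mm long (its y), 40 mm wide (its x), 26 mm high (its z), about 0.09 to 0.18 kg, lying flat; thin leads stick out about 40 mm at both ends. Either long side may go first. Grasp it across the 40 mm width at its middle.
- pliers_mid (a point): Red pliers lying on the desk, 173 x 60 x 16 mm: centre. Leave alone.
- cutter_mid (a point): Blue side cutter lying on the desk, 141 x 49 x 13 mm: centre. Leave alone.

How it is judged:
By the outcome, as a careful person would: the job done as asked, in the order asked, and still so for the second after the job is handed in, with the robot touching nothing.
It also fails if it takes over 66 s, if anything falls off the work surface, if the arm or the gripper's body presses on something with over 40 N, if the wrist force passes 120 N, or if a joint passes its speed limit or range.

ROBOT

A 6-joint arm with a two-finger parallel gripper is mounted at the origin on a cart in front of the work surface, level with it; the furniture and walls round the work are solid. World frame = base frame: x ahead of the robot, y to its left, z up, the work surface at z = 0. Lengths are in m, angles in rad, forces in N, time in s.
With the tool pointing down it reaches from about 0.35 to 0.975 m from the base axis. Payload 17.4 kg.
Tool frame: the origin (TCP) lies at the very end of the fingers, on their centre line; the grasp point (between the pads) lies hold_point_z behind it (hold_point_z is the distance from the TCP to the grasp point, in m); z points along the fingers, y is the line along which they close (so a half turn about z gives the same grasp; the last joint's range is limited). The gripper opens to 85 mm and grips with 20 to 120 N. Pads are 22 mm wide; open, the fingers measure 114 mm over their backs; the gripper's body (76 mm by 85 mm) begins 54 mm behind the grasp point. The pads swing forward as they close: fully open they stand 13 mm farther back than shut.
Start: joints at [-1.26, 0.116, 1.442, -0, 1.584, -0.038], TCP at [0.231, -0.634, 0.231] pointing down, gripper open.
Joint ranges: [-2.83, 2.83], [-0.83, 2.19], [0.07, 2.5], [-1.14, 4.28], [0.01, 3], [-2.97, 2.97]. Speed limits (rad/s): [1.89, 1.89, 2.22, 3.14, 3.14, 3.14].

INTERFACE

Orientations are given as a unit quaternion [w, x, y, z].
In Python, from workcell import * gives the robot as it stands.
- The arm moves only by the shell command python3 -m jog 'ROWS' [FORCE]. ROWS is JSON, a list of rows, each a list of 7 numbers: the shift along the world's x, y, z in mm, then the turn, a rotation vector about the world's x, y, z in degrees, then the closure, from 0 (fully open) to 1 (shut). A call has 1 to 20 rows; each row shifts and turns the commanded pose from where the row before left it; what a row does not reach is not made up. A row lasts 1/10 s, in which the tool goes at most 50 mm and 8.59 degrees, less where a joint would pass 70% of its speed; a pose out of reach is approached as far as the arm can. A call is refused whole if a number of a shift passes 50 or a number of a turn 8.59, either way. A call with a gripper value outside its range is refused whole. The fingers move at their own pace and stop on an object; FORCE is the grip in N (left out, the last holds). Time passes only in rows, so rows that do not move let the fingers close. It gives the time, the measured TCP pose, the force, the opening and the grip force at its end, in the units of the state.
- sense(): the state, without advancing time (a new reading comes with each control period).
- capture(name): name is "scene" or "top" or "wrist"; returns a dict with "img" (400x640x3 uint8, red, green, blue), "intrinsics" (3x3 intrinsics, pixels), "R" (3x3) and "t" (3): a world point X has camera coordinates R X + t. Camera axes: x right, y down, z forward; pixel columns grow to the right and rows downward; lengths in m; the calibration is good to about 2 mm. A picture is of the moment at which its call begins. There is no depth.
- hand_in(): hands the job in; it is judged then, once.
Trained networks look in the newest picture that a camera, given by its name, has taken for a name from the list of things; names that differ only in an ending like _2 or _b are one class to them, and where a whole thing is asked for, a point or a joint stands for the part that bears it (a point fixed in the world has none). Each returns a list of dicts, best first, with "confidence" (0 to 1); they miss things now and then, are a little off and sometimes report something else, mostly with a low value. They report only what shows in the picture. A call takes as long as a camera call.
- silhouettes(target, camera): "region" (400x640 bool, what is visible of it) and "position" ([column, row] in pixels, amid what is visible of it).
- landmark_of(target, camera): "position" ([column, row] in pixels: a listed point, or the origin of a listed thing).
The state is a dict: "clock": time; "q": joint angles; "qvel": joint speeds; "joint_efforts": joint torques, N m; "eef_pos": TCP position; "orientation": TCP orientation; "contact_force": force on the tool from outside, world axes, zero at the start; "wrist_torque": the same for the moment, N m; "gripper_width": finger opening in m; "gripper_force": force on a finger pad.
Only numpy, scipy, OpenCV 4.12 (cv2) and the standard library are available. Lean on these libraries where they do the work, as an engineer would, in place of code of your own. Each camera call takes 0.05 s, during which the arm holds its last target. There are 200 camera calls.

## Working session

There is one attempt and no reset: what is moved stays moved. The work goes in short steps, Python scripts to look and compute and a shell command to move; the robot and the scene stay as the last step left them, time stands still between calls to the robot, and variables do not carry over. Pictures are saved under pics/ and viewed, at most 10 in all, crops included, and the job is handed in when it is done.

```bash
mkdir -p pics; cat > h.py <<'E'
from workcell import *
import numpy as np, cv2
def ray(c,px,z):
    K=np.array(c["intrinsics"]);R=np.array(c["R"]);t=np.array(c["t"])
    d=R.T@np.linalg.solve(K,[px[0],px[1],1.]);o=-R.T@t
    return o+d*(z-o[2])/d[2]
def proj(c,X):
    p=np.array(c["intrinsics"])@(np.array(c["R"])@np.array(X)+np.array(c["t"]));return p[:2]/p[2]
def save(c,n): cv2.imwrite("pics/"+n,cv2.cvtColor(np.array(c["img"]),cv2.COLOR_RGB2BGR))
E
python3 - <<'E'
from h import *
Z={"jig":0,"rail":.012,"entry":.012,"catch_nominal":.024,"hooks_nominal":.042,"pins_nominal":.025,"spring_nominal":.03,"driver_mid":.013,"pliers_mid":.008,"cutter_mid":.006}
s=sense();print({k:np.round(v,3).tolist() for k,v in s.items()}); 
try: print(hold_point_z)
except Exception as e: print(e)
for n in("top","scene"):
    c=capture(n);save(c,n+"0.png");R=np.array(c["R"]);print(n,"cam at",np.round(-R.T@c["t"],3))
    for k,z in Z.items():
        for d in landmark_of(k,n)[:2]: print(k,round(d["confidence"],2),np.round(d["position"],1),np.round(ray(c,d["position"],z),4))
    for d in silhouettes("driver_mid",n)[:1]:
        pts=np.array([ray(c,(x,y),.026)[:2] for y,x in np.argwhere(d["region"])]).astype(np.float32)*1000
        print("driver sil",cv2.minAreaRect(pts),d["confidence"])
E
```

```text
{'clock': 0.0, 'q': [-1.26, 0.116, 1.442, 0.0, 1.584, -0.038], 'qvel': [0.001, 0.001, 0.001, 0.001, 0.001, -0.0], 'joint_efforts': [0.001, -73.197, -63.249, -0.0, 0.006, 0.0], 'eef_pos': [0.231, -0.634, 0.231], 'orientation': [-0.001, 0.985, 0.173, -0.0], 'contact_force': [-0.365, -0.513, -0.411], 'wrist_torque': [-0.012, 0.002, 0.047], 'gripper_force': 0.0, 'gripper_width': 0.085}
0.0187
top cam at [ 0.31  -0.117  1.451]
jig 0.79 [310.2 213.8] [ 0.5442 -0.0891  0.    ]
entry 0.88 [310.1 234.2] [ 0.4841 -0.0879  0.012 ]
catch_nominal 0.64 [310.6 209.1] [ 0.5537 -0.091   0.024 ]
hooks_nominal 0.69 [310.9 222.7] [ 0.5124 -0.0914  0.042 ]
hooks_nominal 0.21 [312.3 181.8] [ 0.6285 -0.0976  0.042 ]
pins_nominal 0.8 [313.1 197.9] [ 0.5856 -0.0987  0.025 ]
pins_nominal 0.3 [398.  150.8] [ 0.7178 -0.3459  0.025 ]
spring_nominal 0.88 [311.6 181.5] [ 0.6322 -0.0955  0.03  ]
driver_mid 0.6 [395.1 221.5] [ 0.5145 -0.3287  0.013 ]
pliers_mid 0.74 [399.3 152.7] [ 0.7168 -0.3521  0.008 ]
cutter_mid 0.66 [222.4 257.8] [0.4238 0.1602 0.006 ]
driver sil ((514.4967651367188, -325.1799011230469), (41.94428634643555, 119.16464233398438), 86.88804626464844) 0.78
scene cam at [-0.457  0.573  0.733]
jig 0.88 [322.8 230.6] [ 0.5516 -0.08    0.    ]
rail 0.65 [324.9 227.4] [ 0.5456 -0.083   0.012 ]
entry 0.85 [341.8 233. ] [ 0.4962 -0.1035  0.012 ]
catch_nominal 0.62 [327.1 224.4] [ 0.5384 -0.0855  0.024 ]
hooks_nominal 0.86 [329.2 223.1] [ 0.5155 -0.077   0.042 ]
pins_nominal 0.84 [324.6 218.2] [ 0.5682 -0.0975  0.025 ]
spring_nominal 0.77 [312.8 208.8] [ 0.6236 -0.0949  0.03  ]
spring_nominal 0.68 [329.1 224.2] [ 0.5278 -0.0848  0.03  ]
driver_mid 0.42 [324.  223.3] [ 0.5635 -0.0921  0.013 ]
driver_mid 0.41 [402.3 209.5] [ 0.4995 -0.3154  0.013 ]
cutter_mid 0.94 [265.  281.4] [0.4327 0.1591 0.006 ]
driver sil ((441.6765441894531, -310.7445068359375), (28.90924072265625, 80.8658218383789), 48.12163543701172) 0.65
```

```bash
python3 - <<'E'
import cv2
i=cv2.imread("pics/top0.png")[120:290,200:440];cv2.imwrite("pics/topc.png",cv2.resize(i,None,fx=3.3,fy=3.3,interpolation=cv2.INTER_CUBIC))
E
```

```text
(no output)
```

View pics/topc.png

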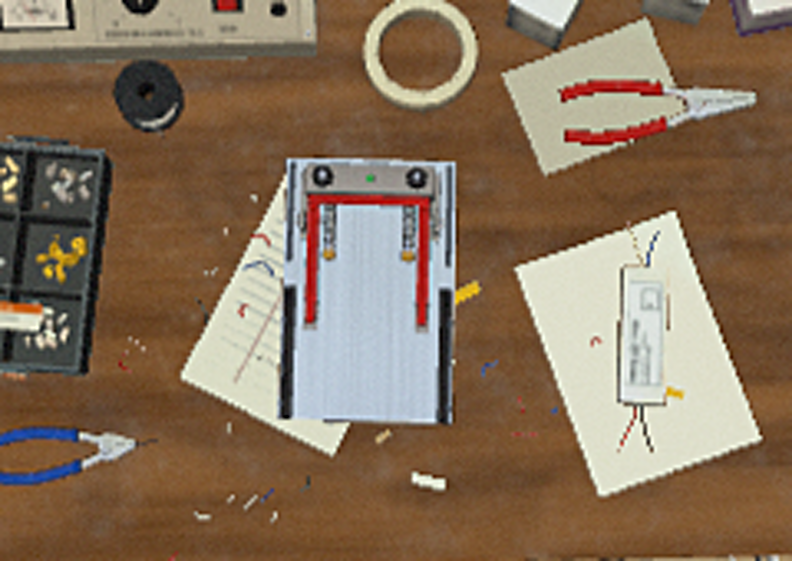

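View pics/scene0.png

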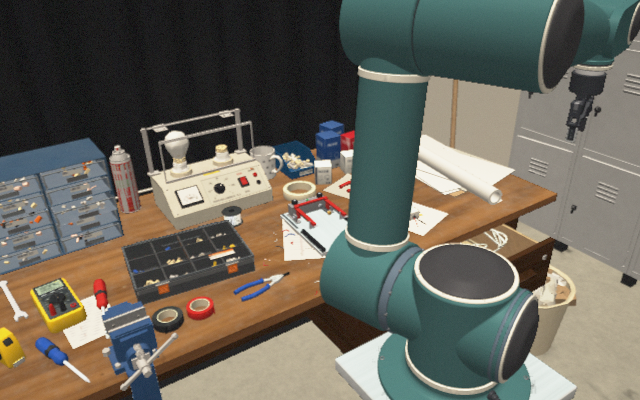

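The top view shows the jig's bed with crop corners near (287,158), (456,160), (278,417) and (452,424). The red hooks end near (310,327) and (422,327), the pin tips are near (328,256) and (408,256), and the driver is on the paper at about (642,335). In the scene view the arm hides most of the jig, so I'll measure from the top camera.

```bash
python3 - <<'E'
from h import *
c=capture("top")
f=lambda p,z:np.round(ray(c,(p[0]/3.3+200-.35,p[1]/3.3+120-.35),z)*1000,1)[:2]
for n,p,z in[("bed RL",(287,158),.012),("bed RR",(456,160),.012),("bed FL",(278,417),.012),("bed FR",(452,424),.012),
 ("hookL",(310,328),.047),("hookR",(422,328),.047),("pinL",(328,259),.025),("pinR",(408,259),.025),("d1",(623,265),.026),("d2",(665,265),.026),("d3",(665,404),.026),("d4",(618,404),.026)]: print(n,f(p,z))
im=np.array(c["img"]);hsv=cv2.cvtColor(im,cv2.COLOR_RGB2HSV)
# red catch
m=((hsv[...,0]<8)|(hsv[...,0]>172))&(hsv[...,1]>150)&(hsv[...,2]>90);m[:,:285]=0;m[:,340:]=0;m[:175]=0;m[222:]=0
p=np.array([ray(c,(x,y),.047)[:2] for y,x in np.argwhere(m)],np.float32)*1000;print("catch rect",cv2.minAreaRect(p),p.min(0),p.max(0))
# driver white body
for n in("jig","driver_mid"):
  for d in silhouettes(n,"top")[:1]:
    z=.012 if n=="jig" else .026
    p=np.array([ray(c,(x,y),z)[:2] for y,x in np.argwhere(d["region"])],np.float32)*1000
    print(n,d["confidence"],cv2.minAreaRect(p),p.mean(0))
w=capture("wrist");R=np.array(w["R"]);print("wrist cam",np.round(-R.T@w["t"],3),np.round(R,2).tolist(),w["intrinsics"])
E
```

```text
bed RL [679.4 -23.7]
bed RR [ 674.  -171.8]
bed FL [452.4 -13.7]
bed FR [ 443.2 -161.5]
hookL [523.  -43.7]
hookR [ 520.8 -137.7]
pinL [585.8 -58.8]
pinR [ 584.2 -127.5]
d1 [ 574.4 -311.2]
d2 [ 573.6 -347. ]
d3 [ 454.7 -340.6]
d4 [ 455.6 -301.2]
catch rect ((581.6178588867188, -92.90029907226562), (101.17841339111328, 108.00446319580078), 88.6640853881836) [ 526.52545 -144.66502] [636.7848   -42.191013]
jig 0.58 ((560.875732421875, -91.12110137939453), (149.76026916503906, 231.36802673339844), 88.30117797851562) [535.4988  -90.54201]
driver_mid 0.78 ((515.93505859375, -325.19342041015625), (42.073577880859375, 122.0383529663086), 86.88809204101562) [ 516.2511  -324.86325]
wrist cam [ 0.301 -0.609  0.374] [[0.34, -0.94, -0.0], [-0.9, -0.33, 0.29], [-0.28, -0.1, -0.96]] [[325.88370714   0.         315.84942834]
 [  0.         325.88370714 204.7499558 ]
 [  0.           0.           1.        ]]
```

```bash
python3 -m jog '[[28,31,0,0,0,-2.3,0],[28,31,0,0,0,-2.3,0],[28,31,0,0,0,-2.3,0],[28,31,0,0,0,-2.3,0],[28,31,0,0,0,-2.3,0],[28,31,0,0,0,-2.3,0],[28,31,0,0,0,-2.3,0],[28,31,0,0,0,-2.3,0],[28,31,0,0,0,-2.3,0],[31,28,0,0,0,-2.3,0],[0,0,0,0,0,0,0],[0,0,0,0,0,0,0]]'
python3 - <<'E'
from h import *
s=sense();print(np.round(s["q"],3),np.round(s["orientation"],4),s["clock"])
c=capture("wrist");save(c,"w1.png")
for d in landmark_of("driver_mid","wrist")[:1]: print(d["confidence"],d["position"],ray(c,d["position"],.013))
for d in silhouettes("driver_mid","wrist")[:1]:
    p=np.array([ray(c,(x,y),.026)[:2] for y,x in np.argwhere(d["region"])],np.float32)*1000
    print(d["confidence"],cv2.minAreaRect(p),p.mean(0)); np.save("m.npy",d["region"])
R=np.array(c["R"]);print(-R.T@c["t"])
E
```

```text
clock: 2.6
eef_pos: [0.5141, -0.3268, 0.2312]
orientation: [0.0, 1.0, -0.025, -0.0]
contact_force: [-0.8, -0.4, 0.8]
gripper_width: 0.0852
gripper_force: 0.0
[-0.608 -0.027  1.589 -0.     1.579  1.013] [ 0.000e+00  9.997e-01 -2.530e-02 -2.000e-04] 2.6
0.56 [313.6, 177.9] [ 0.50953723 -0.3243875   0.013     ]
0.58 ((526.0946655273438, -324.6002502441406), (40.44599914550781, 148.97547912597656), 85.03478240966797) [ 518.1656  -324.34964]
[ 0.58874224 -0.33120871  0.37390717]
```

View pics/w1.png

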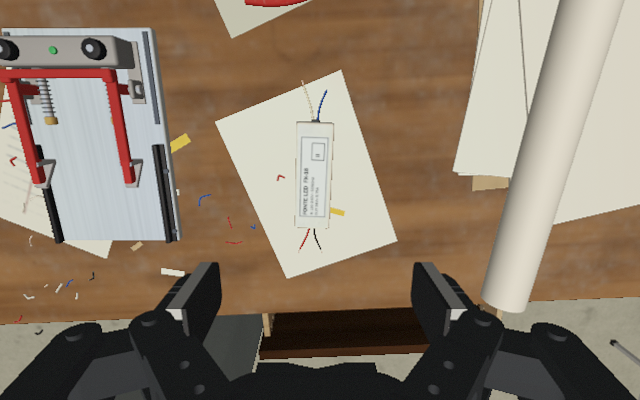

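The driver's top face is at about (297,123)–(333,124) at the top and (294,226)–(331,228) at the bottom. The jig's right half also shows at the left.

```bash
python3 - <<'E'
from h import *
c=capture("wrist");g=cv2.cvtColor(np.array(c["img"]),cv2.COLOR_RGB2GRAY)
for p in[(296.5,123),(333.5,124),(331.5,228.5),(294.5,226.5)]: print(np.round(ray(c,p,.026)*1000,1))
for r in(140,175,215): print(r,g[r,288:342].tolist())
for k in(306,320): print(k,g[114:130,k].tolist(),g[218:236,k].tolist())
E
```

```text
[ 570.4 -311.5   26. ]
[ 567.3 -349.8   26. ]
[ 451.3 -343.1   26. ]
[ 456.1 -301.    26. ]
140 [217, 216, 217, 216, 218, 219, 175, 195, 216, 216, 218, 187, 176, 211, 220, 220, 219, 219, 219, 219, 219, 220, 219, 218, 218, 218, 218, 218, 219, 219, 219, 219, 219, 220, 220, 221, 220, 216, 189, 202, 216, 217, 213, 183, 205, 218, 217, 217, 216, 216, 216, 216, 216, 216]
175 [217, 216, 216, 217, 216, 217, 206, 211, 215, 216, 204, 175, 207, 222, 208, 203, 192, 190, 199, 214, 219, 219, 219, 218, 219, 219, 220, 219, 219, 219, 219, 219, 219, 219, 220, 218, 196, 191, 211, 217, 212, 198, 210, 218, 217, 216, 216, 216, 216, 216, 217, 217, 216, 216]
215 [216, 216, 216, 217, 219, 181, 202, 218, 218, 214, 191, 185, 189, 188, 188, 188, 187, 188, 185, 185, 185, 183, 182, 182, 183, 183, 181, 181, 186, 188, 189, 190, 192, 192, 184, 177, 202, 214, 213, 206, 153, 196, 219, 216, 216, 216, 216, 216, 217, 216, 215, 214, 212, 208]
306 [217, 217, 217, 217, 219, 222, 154, 138, 196, 211, 215, 215, 215, 214, 213, 213] [217, 217, 217, 217, 215, 215, 216, 216, 219, 221, 182, 165, 172, 174, 121, 92, 87, 188]
320 [217, 217, 217, 217, 218, 220, 224, 154, 168, 209, 217, 217, 218, 217, 217, 216] [215, 213, 215, 214, 215, 215, 214, 215, 217, 166, 206, 218, 216, 216, 216, 216, 216, 216]
```

```bash
python3 - <<'E'
from h import *
c=capture("wrist")
P=lambda *p:np.round(ray(c,p,.026)*1000,1)[:2]
for a in((294.4,140),(331.2,140),(294.3,175),(329.4,175),(293.2,215),(328.2,215),(313,121),(313,228)): print(a,P(*a))
E
```

```text
(294.4, 140) [ 553.1 -308.1]
(331.2, 140) [ 551.  -346.8]
(294.3, 175) [ 515.7 -305.3]
(329.4, 175) [ 513.6 -343.4]
(293.2, 215) [ 469.9 -300.6]
(328.2, 215) [ 467.8 -340.1]
(313, 121) [ 571.4 -328.8]
(313, 228) [ 453.1 -322. ]
```

```bash
python3 -m jog '[[0,2,-30,0,0,-1.2,0],[0,0,-40,0,0,0,0],[0,0,-40,0,0,0,0],[0,0,-40,0,0,0,0],[0,0,-40,0,0,0,0],[0,0,-20,0,0,0,0],[0,0,-14,0,0,0,0],[0,0,-5,0,0,0,0],[0,0,0,0,0,0,0],[0,0,0,0,0,0,0.4],[0,0,0,0,0,0,0.8],[0,0,0,0,0,0,1],[0,0,0,0,0,0,1],[0,0,0,0,0,0,1],[0,0,0,0,0,0,1],[0,0,0,0,0,0,1]]' 40
```

```text
clock: 4.45
eef_pos: [0.5141, -0.3256, 0.0033]
orientation: [0.0, 0.999, -0.037, 0.001]
contact_force: [-1.2, 0.9, 5.5]
gripper_width: 0.039
gripper_force: 41.5
```

```bash
python3 -m jog '[[0,0,10,0,0,0,1],[0,0,30,0,0,0,1],[0,0,30,0,0,0,1],[-3,20,0,0,0,7.64,1],[-3,20,0,0,0,7.64,1],[-3,20,0,0,0,7.64,1],[-3,20,0,0,0,7.64,1],[-3,20,0,0,0,7.64,1],[-3,20,0,0,0,7.64,1],[-3,20,0,0,0,7.64,1],[-3,20,0,0,0,7.64,1],[-3,20,0,0,0,7.64,1],[-3,20,0,0,0,7.64,1],[-3,20,0,0,0,7.64,1],[-1,16,0,0,0,7.66,1],[0,0,0,0,0,0,1],[0,0,0,0,0,0,1]]'
python3 - <<'E'
from h import *
s=sense();print(np.round(s["q"],3),s["clock"])
c=capture("wrist");save(c,"w2.png");R=np.array(c["R"]);print(-R.T@c["t"])
for k,z in(("entry",.012),("catch_nominal",.024),("pins_nominal",.025),("spring_nominal",.03),("jig",0),("rail",.012)):
  for d in landmark_of(k,"wrist")[:1]: print(k,d["confidence"],d["position"],ray(c,d["position"],z))
E
```

```text
clock: 6.15
eef_pos: [0.4798, -0.0894, 0.0728]
orientation: [0.0, 0.723, 0.691, 0.0]
contact_force: [-0.0, 0.5, -1.2]
gripper_width: 0.0394
gripper_force: 40.8
[-0.236 -0.212  2.019 -0.     1.334 -0.19 ] 6.15
[ 0.48320965 -0.01543255  0.21551115]
pins_nominal 0.94 [477.6, 230.2] [ 0.58065883 -0.09500825  0.025     ]
spring_nominal 0.67 [566.9, 224.4] [ 0.63176584 -0.09165708  0.03      ]
jig 0.66 [399.5, 213.1] [ 0.53785778 -0.09007365  0.        ]
```

View pics/w2.png

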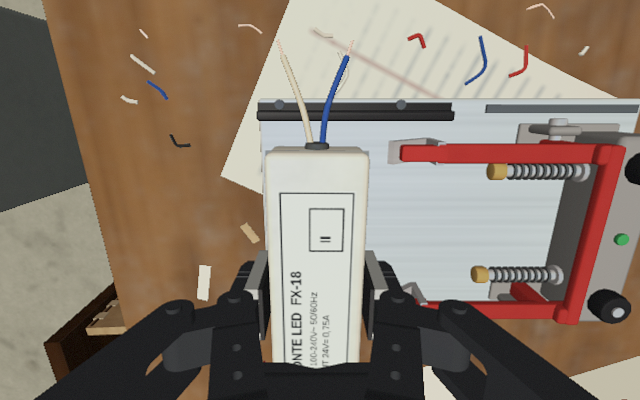

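The held driver's left end is at about (266–367,150). The left guide's inner edge runs (258,119)–(453,119), the hook tip is near (400,150), and the pins are at (492,171) and (475,274).

```bash
python3 - <<'E'
from h import *
c=capture("wrist");a=np.radians(-2.5);O=np.array([.5427,-.0918]);M=np.array([[np.cos(a),np.sin(a)],[-np.sin(a),np.cos(a)]])
for n,p,z in[("bed corner FL",(258,100),.012),("guide outer far",(453,111),.021),("guide in front",(258,120),.012),("guide in rear",(453,119),.012),("driver FL",(266,152),.0955),("driver RL",(367,152),.0955),("driver left edge low",(264,270),.0955),("rightedge",(363,270),.0955),
 ("armLtip",(400,143),.049),("armLtip2",(400,162),.049),("pinL",(488,171),.025),("pinR",(471,274),.025),("bed edge L far",(635,98),.012)]:
  w=ray(c,p,z);print(n,np.round(w[:2]*1000,1),"local",np.round(M@(w[:2]-O)*1000,1))
e=np.array(sense()["eef_pos"][:2]);print("tcp local",M@(e-O)*1000)
E
```

```text
bed corner FL [448.6 -11.2] local [-97.5  76.4]
guide outer far [561.  -22.5] local [15.2 70. ]
guide in front [447.5 -22.7] local [-98.1  64.9]
guide in rear [564.9 -27.5] local [19.4 65.2]
driver FL [464.  -31.3] local [-81.3  57. ]
driver RL [500.8 -33. ] local [-44.4  57. ]
driver left edge low [458.8 -79.1] local [-84.4   9. ]
rightedge [499.2 -80.9] local [-44.   9.]
armLtip [524.3 -35.9] local [-20.8  55.1]
armLtip2 [524.6 -45.5] local [-20.1  45.4]
pinL [582.6 -57.5] local [38.4 36. ]
pinR [ 578.9 -125.4] local [ 37.6 -32. ]
bed edge L far [671.4 -20.4] local [125.5  77. ]
tcp local [-63.06124049  -0.61192451]
```

```bash
python3 -m jog '[[0,3,-15,0,0,0,1],[0,0,-20,0,0,0,1],[0,0,-9,0,0,0,1],[0,0,-4,0,0,0,1],[0,0,0,0,0,0,1]]'; python3 -m jog '[[0,0,-4,0,0,0,1],[0,0,-3,0,0,0,1],[0,0,-1,0,0,0,1],[0,0,0,0,0,0,1]]';python3 -m jog '[[0,0,-1,0,0,0,1],[0,0,0,0,0,0,1]]'
```

```text
clock: 7.05
eef_pos: [0.4795, -0.0863, 0.0238]
orientation: [-0.0, 0.722, 0.691, -0.0]
contact_force: [-0.4, 1.1, -0.9]
gripper_width: 0.0393
gripper_force: 40.7
clock: 7.45
eef_pos: [0.4797, -0.0864, 0.0163]
orientation: [0.0, 0.722, 0.691, 0.0]
contact_force: [0.4, 0.6, -0.8]
gripper_width: 0.0391
gripper_force: 40.7
clock: 7.65
eef_pos: [0.4797, -0.0864, 0.0153]
orientation: [0.0, 0.722, 0.691, 0.0]
contact_force: [-0.5, 0.6, -1.8]
gripper_width: 0.0394
gripper_force: 40.7
```

```bash
python3 -m jog '[[0,0,-1,0,0,0,1],[0,0,0,0,0,0,1]]'; python3 - <<'E'
from h import *
c=capture("wrist");save(c,"w3.png")
E
```

```text
clock: 7.85
eef_pos: [0.4798, -0.0864, 0.0153]
orientation: [0.0, 0.722, 0.691, -0.0]
contact_force: [-7.5, 1.1, 12.1]
gripper_width: 0.0393
gripper_force: 42.3
```

View pics/w3.png

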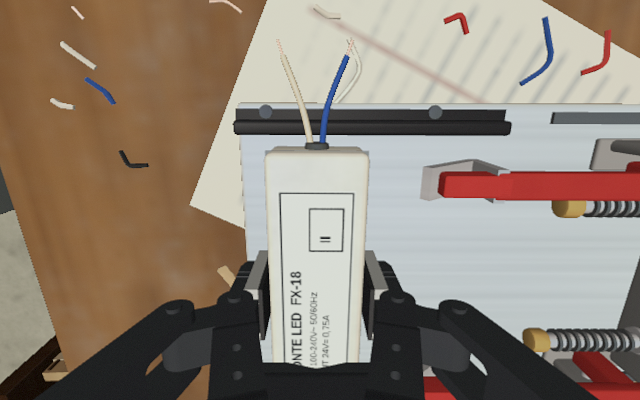

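The driver is on the bed. Its left end is at row ~149 and the guide's lower inner edge at row ~134.

```bash
python3 -m jog '[[0,0,0.8,0,0,0,1],[0,0,0,0,0,0,1]]'; python3 - <<'E'
from h import *
c=capture("wrist");a=np.radians(-2.5);O=np.array([.5427,-.0918]);M=np.array([[np.cos(a),np.sin(a)],[-np.sin(a),np.cos(a)]])
for n,p,z in[("guide in F",(236,134),.012),("guide in R",(510,134),.012),("guide top in F",(236,123),.021),("guide top in R",(510,123),.021),("drv FL",(266,150),.038),("drv RL",(367,150),.038),("FL low",(264,240),.038),("RL low",(366,240),.038),("bedFL",(238,103),.012),("pinL",(553,208),.025),("pinR",(523,340),.025),("hook arm tip",(440,185),.049)]:
  w=ray(c,p,z);print(n,"local",np.round(M@(w[:2]-O)*1000,1))
g=cv2.cvtColor(np.array(c["img"]),cv2.COLOR_RGB2GRAY)
for k in(285,350): print(g[118:158,k].tolist())
E
```

```text
clock: 8.1
eef_pos: [0.4798, -0.0864, 0.0153]
orientation: [0.0, 0.722, 0.691, 0.0]
contact_force: [-2.1, -0.7, 3.6]
gripper_width: 0.0397
gripper_force: 41.4
guide in F local [-98.3  64.6]
guide in R local [22.  64.5]
guide top in F local [-95.8  69.8]
guide top in R local [16.  69.7]
drv FL local [-81.4  61. ]
drv RL local [-44.5  61. ]
FL low local [-83.9  25.4]
RL low local [-43.3  25.4]
bedFL local [-96.5  77.6]
pinL local [38.2 34.5]
pinR local [ 37.8 -33.1]
hook arm tip local [-20.6  50.5]
[67, 50, 31, 35, 43, 61, 69, 66, 64, 59, 57, 54, 48, 50, 44, 33, 11, 194, 204, 200, 199, 200, 200, 200, 202, 202, 204, 193, 144, 130, 138, 144, 132, 148, 159, 184, 198, 205, 210, 216]
[60, 52, 30, 30, 37, 50, 61, 58, 56, 52, 46, 47, 46, 50, 44, 31, 14, 196, 204, 199, 199, 200, 200, 201, 201, 202, 203, 206, 166, 132, 134, 140, 144, 146, 149, 172, 195, 202, 208, 215]
```

```bash
python3 -m jog '[[5,-0.2,0,0,0,0,1],[5,-0.2,0,0,0,0,1],[5,-0.2,0,0,0,0,1],[4,-0.2,0,0,0,0,1],[0,0,0,0,0,0,1]]'; for i in 1 2 3 4; do python3 -m jog '[[2,-0.1,0,0,0,0,1],[2,-0.1,0,0,0,0,1],[2,-0.05,0,0,0,0,1],[2,-0.1,0,0,0,0,1]]' | grep -E 'eef|contact'; done
```

```text
clock: 8.65
eef_pos: [0.4996, -0.0872, 0.0153]
orientation: [0.0, 0.722, 0.691, 0.0]
contact_force: [2.2, -0.3, 1.9]
gripper_width: 0.0396
gripper_force: 41.1
eef_pos: [0.5065, -0.0875, 0.0153]
contact_force: [-6.1, -0.2, 9.4]
eef_pos: [0.5145, -0.0879, 0.0153]
contact_force: [-7.2, 0.7, 8.9]
eef_pos: [0.5225, -0.0882, 0.0153]
contact_force: [-8.4, 1.2, 9.3]
eef_pos: [0.5305, -0.0886, 0.0153]
contact_force: [-7.9, -0.0, 8.3]
```

```bash
python3 -m jog '[[0,0,0.5,0,0,0,1],[2,-0.1,0,0,0,0,1],[0,0,0,0,0,0,1]]' | grep -E 'eef|contact'; for i in 1 2; do python3 -m jog '[[2.5,-0.1,0,0,0,0,1],[2.5,-0.1,0,0,0,0,1],[2.5,-0.1,0,0,0,0,1],[2.5,-0.1,0,0,0,0,1]]' | grep -E 'eef|contact'; done; python3 -m jog '[[0,0,0,0,0,0,1],[0,0,0,0,0,0,1]]'; python3 - <<'E'
from h import *
c=capture("wrist");save(c,"w4.png")
E
```

```text
eef_pos: [0.5328, -0.0886, 0.0154]
contact_force: [-0.7, -0.6, -1.4]
eef_pos: [0.5429, -0.089, 0.0156]
contact_force: [0.3, 1.2, -0.5]
eef_pos: [0.5529, -0.0895, 0.0156]
contact_force: [-1.2, 0.7, -1.4]
clock: 11.55
eef_pos: [0.5527, -0.0895, 0.0156]
orientation: [-0.0, 0.722, 0.691, -0.0]
contact_force: [0.2, -0.6, -1.2]
gripper_width: 0.0392
gripper_force: 40.7
```

View pics/w4.png

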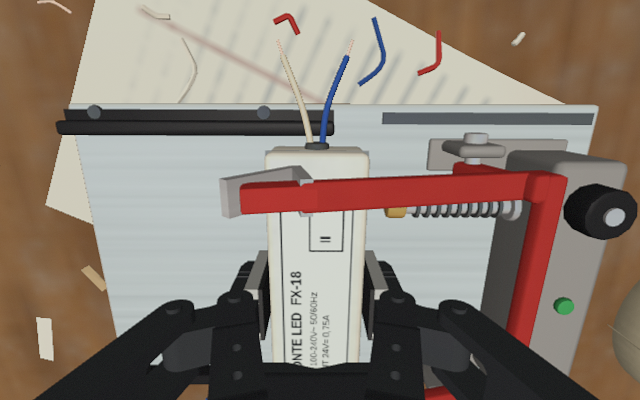

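The catch is lifted and rides on the driver's top. The left pin tip (387,210) is a few mm ahead of the driver's front face (368). I'll continue slowly, watching the force.

```bash
for i in 1 2 3 4 5; do python3 -m jog '[[1,-0.04,0,0,0,0,1],[1,-0.05,0,0,0,0,1],[0,0,0,0,0,0,1]]' | grep -E 'eef|contact'; done
```

```text
eef_pos: [0.5548, -0.0896, 0.0157]
contact_force: [0.4, 0.5, -2.0]
eef_pos: [0.5568, -0.0896, 0.0156]
contact_force: [0.3, -0.3, -1.4]
eef_pos: [0.5588, -0.0897, 0.0156]
contact_force: [0.1, 0.2, -1.3]
eef_pos: [0.5608, -0.0898, 0.0156]
contact_force: [0.6, -0.0, -0.4]
eef_pos: [0.5625, -0.0899, 0.0155]
contact_force: [-4.1, 0.4, 0.5]
```

```bash
for i in 1 2 3 4 5; do python3 -m jog '[[1,-0.04,0,0,0,0,1],[0,0,0,0,0,0,1]]' | grep -E 'eef|contact'; done
```

```text
eef_pos: [0.5636, -0.0899, 0.0155]
contact_force: [-5.4, -0.8, -0.3]
eef_pos: [0.5645, -0.09, 0.0155]
contact_force: [-6.5, -0.1, 0.6]
eef_pos: [0.5654, -0.09, 0.0155]
contact_force: [-6.9, -0.7, 0.6]
eef_pos: [0.5663, -0.0901, 0.0154]
contact_force: [-7.1, -0.8, 1.5]
eef_pos: [0.5672, -0.0901, 0.0154]
contact_force: [-8.2, -0.6, 1.6]
```

```bash
for i in 1 2 3; do python3 -m jog '[[1,-0.04,0,0,0,0,1],[0,0,0,0,0,0,1]]' | grep -E 'eef|contact'; done; python3 -m jog '[[0,0,0,0,0,0,1],[0,0,0,0,0,0,1],[0,0,0,0,0,0,1]]'; python3 - <<'E'
from h import *
c=capture("wrist");save(c,"w5.png")
E
```

```text
eef_pos: [0.5681, -0.0902, 0.0154]
contact_force: [-8.9, -0.6, 2.3]
eef_pos: [0.569, -0.0902, 0.0154]
contact_force: [-10.4, -0.4, 3.4]
eef_pos: [0.5699, -0.0903, 0.0154]
contact_force: [-11.5, 0.3, 4.0]
clock: 15.0
eef_pos: [0.5699, -0.0902, 0.0154]
orientation: [-0.001, 0.722, 0.691, -0.001]
contact_force: [-11.4, -0.0, 3.6]
gripper_width: 0.0392
gripper_force: 41.3
```

View pics/w5.png

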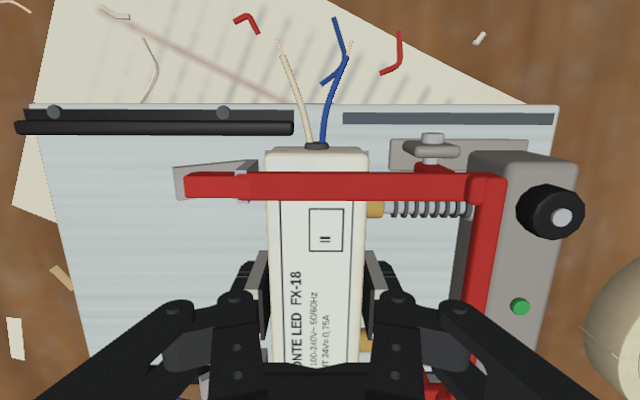

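The left arm is level again and its hook (250,168) stands behind the driver's rear edge (266), so the catch has dropped at 11.4 N. Before opening I'll check the room between the front finger and the red crossbar.

```bash
python3 - <<'E'
from h import *
c=capture("wrist");a=np.radians(-2.5);M=np.array([[np.cos(a),np.sin(a)],[-np.sin(a),np.cos(a)]]);e=np.array(sense()["eef_pos"][:2])
for n,p,z in[("bar front edge",(470,240),.049),("bar front low",(463,340),.049),("bar rear",(508,200),.049),("finger back",(402,290),.06),("finger back hi",(402,290),.08),("driver R",(366,240),.038),("driver F",(264,240),.038),("hook face",(252,165),.03),("pin tip",(367,210),.025)]:
  w=ray(c,p,z);print(n,"rel tcp",np.round(M@(w[:2]-e)*1000,1))
E
```

```text
bar front edge rel tcp [55.6 27.4]
bar front low rel tcp [ 58.8 -15.9]
bar rear rel tcp [66.8 42.5]
finger back rel tcp [29.4 13.6]
finger back hi rel tcp [23.5 26. ]
driver R rel tcp [19.9 22.7]
driver F rel tcp [-20.8  22.7]
hook face rel tcp [-25.4  51.4]
pin tip rel tcp [21.8 31. ]
```

```bash
for i in 1 2 3; do python3 -m jog '[[-1,0.04,0,0,0,0,1],[0,0,0,0,0,0,1]]' | grep -E 'eef|contact'; done; python3 -m jog '[[-0.5,0,0,0,0,0,0.5],[-0.5,0,0,0,0,0,0.35],[0,0,0,0,0,0,0.25],[0,0,0,0,0,0,0.2],[0,0,0,0,0,0,0.2],[0,0,0,0,0,0,0.2],[0,0,0,0,0,0,0.2]]'; python3 - <<'E'
from h import *
c=capture("wrist");save(c,"w6.png")
E
```

```text
eef_pos: [0.5689, -0.0902, 0.0154]
contact_force: [-10.9, -0.8, 3.2]
eef_pos: [0.568, -0.0902, 0.0154]
contact_force: [-9.0, -0.2, 2.1]
eef_pos: [0.5671, -0.0901, 0.0154]
contact_force: [-7.6, -1.2, 1.6]
clock: 16.4
eef_pos: [0.5667, -0.0901, 0.0156]
orientation: [0.0, 0.722, 0.691, 0.0]
contact_force: [0.2, 0.5, 0.1]
gripper_width: 0.0681
gripper_force: 0.0
```

View pics/w6.png

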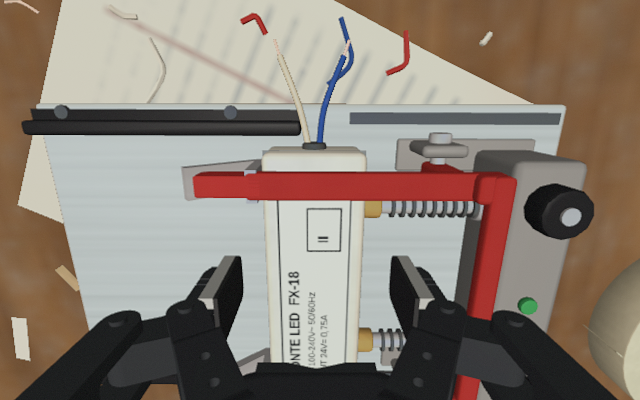

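The hooks hold the driver against the pins, and the fingers are clear of it by about 13 mm on each side. I'll lift straight up.

```bash
python3 -m jog '[[0,0,5,0,0,0,0.2],[0,0,10,0,0,0,0.2],[0,0,15,0,0,0,0.2]]' | grep -E 'eef|contact'; python3 -m jog '[[0,0,30,0,0,0,0.2],[0,0,40,0,0,0,0.2],[0,0,40,0,0,0,0.2],[-20,-10,40,0,0,0,0.2],[-30,-40,10,0,0,0,0.2],[-30,-45,0,0,0,0,0.2],[-30,-45,0,0,0,0,0.2],[-30,-45,0,0,0,0,0.2],[-10,-45,0,0,0,0,0.2],[0,-45,0,0,0,0,0.2],[0,0,0,0,0,0,0.2],[0,0,0,0,0,0,0.2],[0,0,0,0,0,0,0.2]]'; python3 - <<'E'
from h import *
c=capture("top");cv2.imwrite("pics/top1.png",cv2.cvtColor(cv2.resize(np.array(c["img"])[120:290,200:440],None,fx=3.3,fy=3.3,interpolation=cv2.INTER_CUBIC),cv2.COLOR_RGB2BGR))
E
```

```text
eef_pos: [0.5664, -0.0901, 0.0462]
contact_force: [1.1, 0.0, -1.0]
clock: 18.05
eef_pos: [0.4242, -0.3534, 0.2062]
orientation: [0.0, 0.722, 0.692, 0.0]
contact_force: [0.6, 0.6, -0.4]
gripper_width: 0.0683
gripper_force: 0.0
```

View pics/top1.png

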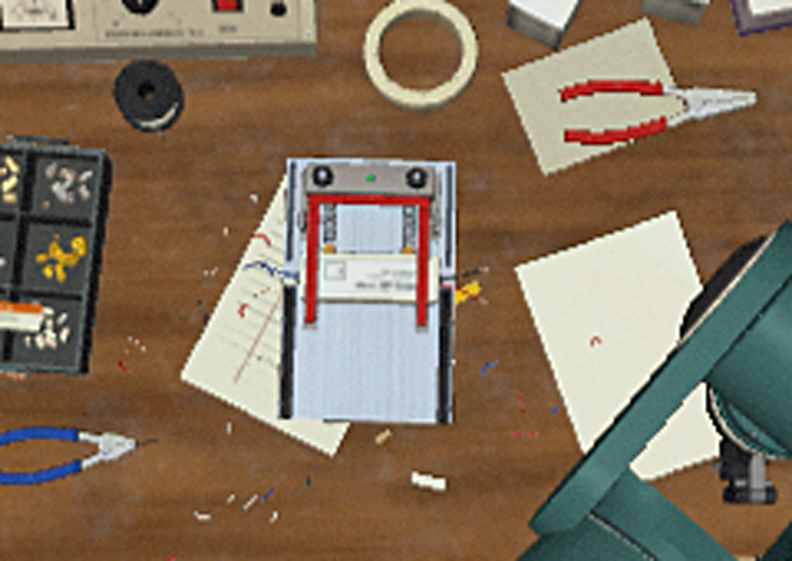

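The driver lies under the catch against both pins, with its rear edge at row ~300. The arms are level, with their tips at row ~327 as at the start, and the tools have not moved.

```bash
python3 -c "from workcell import *; print(hand_in())"
```

```text
the job is handed in; nothing more can be done
None
```

The LED driver is in the jig, with the catch dropped behind it and alone holding it against both contact pins; the final push was about 11.5 N, and the job was handed in at about 18 s with the pliers and cutter untouched.

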